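Reset the lamp stop, then hold the filter cell home on its bayonet port

ROBOT

A 7-joint arm with a two-finger parallel gripper is mounted at the origin on the work surface. World frame = base frame: x ahead of the robot, y to its left, z up, the work surface at z = 0. Lengths are in m, angles in degrees, forces in N, time in s.
With the tool pointing down it reaches from about 0.425 to 0.825 m from the base axis. Payload 3.6 kg.
Tool frame: the origin (TCP) lies midway between the tips of the shut fingers; the grasp point (between the pads) lies 19 mm behind it; z points along the fingers, y is the line along which they close (so a half turn about z gives the same grasp; the last joint's range is limited). The gripper opens to 93 mm and grips with 3 to 60 N. Pads are 15 mm wide; open, the fingers measure 128 mm over their backs; the gripper's body (75 mm by 188 mm) begins 65 mm behind the grasp point.
Start: joints at [69.815, 35.231, -0.722, 81.555, 0.464, 63.22, -2.315], TCP at [0.208, -0.616, 0.219] pointing down, gripper open.
Joint ranges: [-178.69, 178.69], [-17.37, 117.87], [-77.05, 75.6], [15.02, 138.74], [-78.02, 258.01], [0.78, 113.62], [-162.83, 162.83]. Speed limits (degrees/s): [159.86, 159.86, 180, 180, 180, 180, 180].

INTERFACE

Orientations are given as a 3x3 rotation matrix whose columns are the frame's x, y, z axes.
In Python, from cell import env gives the robot as it stands.
- The arm moves only by the tool move_arm, never from a script. Its argument "commands" is a list of rows, each an object of numbers: "dx", "dy", "dz": the shift along the tool's x, y, z in mm; "twist": the turn about the tool's z in rad. A call has 1 to 10 rows; each row is the pose to reach, as a shift and turn from the pose commanded when the call began, along the tool's axes at that moment; what a row does not reach only later rows make up. A row lasts 1/10 s, in which the tool goes at most 50 mm and 8.59 degrees, less where a joint would pass 70% of its speed; a pose out of reach is approached as far as the arm can. A call with a gripper value outside its range is refused whole. "gripper" is the opening in per cent of the stroke, from 0 (shut) to 100 (fully open), set as the call begins (left out, the last holds). The fingers move at their own pace and stop on an object; "squeeze" is the grip in N (left out, the last holds). Time passes only in rows, so rows that repeat a pose let the fingers close. It gives the time, the measured TCP pose, the force and the opening at its end, in the units of the state.
- env.get_obs(): the state, without advancing time (a new reading comes with each control period).
- env.get_image(name): name is "scene" or "top" or "wrist"; returns a dict with "image" (384x512x3 uint8, blue, green, red), "range_z" (384x512 float32, m along the optical axis (not along the pixel's ray), 0 where there is no reading), "intrinsics" (3x3 intrinsics, pixels), "view" (4x4, takes a point from world to camera coordinates); the wrist camera has in their place "mount" (4x4, takes a point from camera to tool coordinates, whose origin is the TCP and whose axes are the flange's). Camera axes: x right, y down, z forward; pixel columns grow to the right and rows downward; lengths in m; the calibration is good to about 2 mm. A picture is of the moment at which its call begins: read the wrist's pose just before it.
- env.close_job(): hands the job in, once; it reports no verdict.
The state is a dict: "time_s": time; "qpos": joint angles; "qd": joint speeds; "effort": joint torques, N m; "ee_pos": TCP position; "tcp_rot": TCP orientation; "force": force on the tool from outside, world axes, zero at the start; "torque": the same for the moment, N m; "opening": finger opening in m.
Only numpy, scipy, OpenCV 4.12 (cv2) and the standard library are available. Lean on these libraries where they do the work, as an engineer would, in place of code of your own. Each camera call takes 0.05 s, during which the arm holds its last target. There are 200 camera calls.

TASK

Get the ultraviolet inspection lamp ready for an exposure: push the red stop button on the yellow box fully down and let it spring back up, then turn its red head clockwise (seen from above) to its stop to reset it. Then turn the knurled filter cell on the grey lamp until its hidden keyways drop over the pins, push it down against its springs until it is fully home on the lamp's black base plate, and finish while still holding it pushed home. Leave the old wooden plane, the brush and the jar where they are.

Things in the scene. Friction and masses are not known exactly. Their poses are not given: they have to be found in the camera images.
- lamp: grey lamp housing, a box 150 x 130 x 60 mm fixed to the table at a varying place and yaw, left or right; origin at the centre of its underside, z up. Centred on its flat top is a black round base plate, 72 mm across and 8 mm thick, with a 32 mm spigot that carries the filter cell
- port_center (a point): centre of the upper face of the black base plate, 68 mm above the table, on the vertical axis about which the cell turns. The cell starts resting on three hidden pins, its underside 12 mm above this face; over the pins it drops 7 mm, onto sprung plungers; pushed home its underside lies on this face (cell centre 18 mm above this point)
- cell_center (a point): centre of the loose filter cell: round upright knurled collar, violet glass on top, 56 mm across, 36 mm tall, 0.15 kg; grip its upper half, any yaw. At the start 30 mm above port_center. It turns freely on the pins; its three keyways meet them after 0.3 to 1.3 rad clockwise seen from above (or 0.8 to 1.8 the other way), within 0.13 rad either side, and it can then sink
- plungers (a joint): the three sprung plungers under the cell, in m: 0 is up (5 mm above the base plate, also while the cell still rests on the pins), 0.005 is the cell fully home. They push up with 3 N at 0 rising to 8 N at 0.005 and nothing latches: if the cell is let go it rises 5 mm again
- stop_head (a point): centre of the stop button's red mushroom head when it is up, 77 mm above the table: a round head 40 mm in diameter and 18 mm tall (its top at 86 mm, its underside 18 mm above the yellow box). The yellow box, 85 x 85 x 50 mm, is fixed to the table at a varying place and yaw. A white stripe on the head's top shows how it is turned
- stop_press (a joint): how far the red head is pushed down, in m: 0 is up, 0.007 is fully down; a spring of 3 N (up) to 8 N (down) brings it back, nothing latches
- stop_turn (a joint): how far the red head is turned clockwise seen from above, in rad: starts between 0 and 0.2, its stop is at 1.05; it stays where it is left, turns with about 0.05 N m, whether up or down
- plane_center (a point): bystander: centre of an old wooden plane's dark block, 55 x 200 x 55 mm, on a white board beyond the work, its iron and wedge rising to about 100 mm above the table
- brush: bystander: brush with an orange handle lying on the table to the robot's right; origin on its underside
- jar: bystander: closed amber jar 60 mm in diameter and 85 mm tall, standing to the robot's left; origin at the centre of its underside
Mind the look-alikes: they are no part of the job. What is shaped like the lamp but blue is not meant. Of the things shaped like the part that bears stop_head, the yellow one is meant.

How it is judged:
By the outcome, as a careful person would: the job done as asked, in the order asked, and still so for the second after the job is handed in, while the arm keeps its last pose, push and grip.
It also fails if it takes over 51 s, if anything falls off the work surface, if the arm or the gripper's body presses on something with over 40 N, if the wrist force passes 120 N, or if a joint passes its speed limit or range.

## Working session

There is one attempt and no reset: what is moved stays moved. The work goes in short steps, Python scripts to look and compute and a tool call to move; the robot and the scene stay as the last step left them, time stands still between calls to the robot, and variables do not carry over. Pictures are saved under pics/ and viewed, on a budget of 10 in all, crops included, one or two more only if the job needs it, and the job is handed in when it is done.

Besides the shell and the picture viewer there is one more tool, called after "Request:" in YAML: its name, and indented under it one key for each argument. move_arm: Moves the arm, as the interface text tells. Its arguments: {"type":"object","properties":{"commands":{"type":"array","items":{"type":"object","properties":{"dx":{"type":"number"},"dy":{"type":"number"},"dz":{"type":"number"},"twist":{"type":"number"}}}},"gripper":{"type":"number"},"squeeze":{"type":"number"}},"required":["commands"]}

```bash
ls; mkdir -p pics; python3 - <<'E'
from cell import env
import cv2,numpy as np,pickle
o=env.get_obs();print(o)
d={}
for n in("scene","top"):
    r=env.get_image(n);d[n]=r;cv2.imwrite(f"pics/{n}0.png",r["image"]);print(n,r["intrinsics"],r["view"])
pickle.dump(d,open("d0.pkl","wb"))
E
```

```text
pics
{'time_s': 0.0, 'qpos': array([69.8162993 , 35.28729533, -0.72096105, 81.63893662,  0.46706863,
       63.21914424, -2.31556281]), 'qd': array([-0.03422668,  0.00142634,  0.08531032,  0.05723394,  0.13855254,
        0.02956215, -0.06939018]), 'effort': array([-6.55497624e-04, -4.58939731e+01,  2.08691522e-01, -1.65742743e+01,
       -6.10440667e-02,  2.04422936e-02,  2.36625765e-04]), 'ee_pos': array([ 0.20775616, -0.61508689,  0.21751722]), 'tcp_rot': array([[ 9.47388393e-01,  3.20085052e-01, -8.89925357e-04],
       [ 3.20086274e-01, -9.47385553e-01,  2.32183746e-03],
       [-9.99169632e-05, -2.48453475e-03, -9.99996909e-01]]), 'force': array([-0.63401613,  0.3741162 , -0.56418371]), 'torque': array([ 0.01728653,  0.02896265, -0.01264496]), 'opening': 0.09277984793536449}
scene [[353.19121704   0.         249.98137563]
 [  0.         353.19121704 192.00829936]
 [  0.           0.           1.        ]] [[ 0.85701502  0.51525517  0.00611253 -0.47828615]
 [ 0.31465075 -0.51388557 -0.7980705  -0.09210411]
 [-0.40806881  0.68588172 -0.60253308  1.32156668]
 [ 0.          0.          0.          1.        ]]
top [[459.04621923   0.         263.19686785]
 [  0.         459.04621923 200.34726841]
 [  0.           0.           1.        ]] [[-2.48459306e-02 -9.99626390e-01 -1.13912124e-02  9.98776359e-04]
 [-9.90891616e-01  2.61341847e-02 -1.32101512e-01  5.50171899e-01]
 [ 1.32349858e-01  8.00527182e-03 -9.91170737e-01  1.26876139e+00]
 [ 0.00000000e+00  0.00000000e+00  0.00000000e+00  1.00000000e+00]]
```

View pics/top0.png

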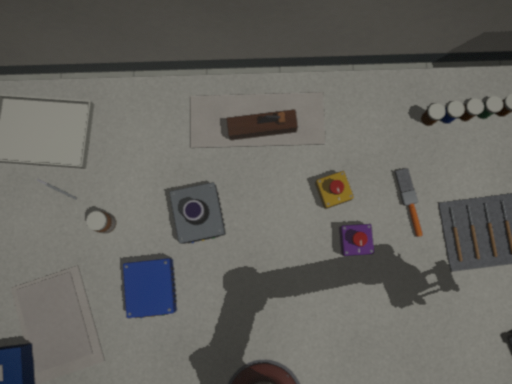

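View pics/scene0.png

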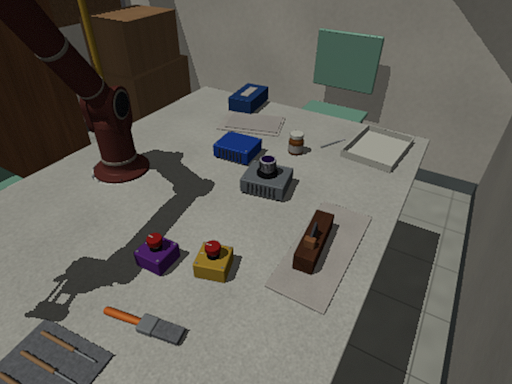

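The top view shows the cell on the grey lamp at about (193,210) and the yellow box's red head at (336,187), with a purple look-alike at (360,239). The scene view has the cell at about (267,165) and the yellow stop at (213,248).

```bash
cat > h.py <<'E'
import numpy as np,cv2
def ray(r,uv):
    V=r["view"];R=V[:3,:3];c=-R.T@V[:3,3]
    d=R.T@np.linalg.inv(r["intrinsics"])@np.array([uv[0],uv[1],1.]);return c,d
def onz(r,uv,z):
    c,d=ray(r,uv);return c+d*(z-c[2])/d[2]
def cloud(r):
    V=r["view"];R=V[:3,:3];v,u=np.mgrid[:384,:512]
    p=np.stack([u,v,np.ones_like(u)],-1)@np.linalg.inv(r["intrinsics"]).T*r["range_z"][...,None]
    return (p-V[:3,3])@R
E
python3 - <<'E'
import pickle;from h import *
d=pickle.load(open("d0.pkl","rb"))
for n,boxes in(("top",{"head":(318,170,356,206),"cell":(176,193,212,229)}),("scene",{"head":(195,232,235,262),"cell":(252,148,286,180)})):
    r=d[n];im=r["image"].astype(int);P=cloud(r)
    for k,(a,b,c,e) in boxes.items():
        p=P[b:e,a:c];q=im[b:e,a:c]
        if k=="head":
            m=(q[...,2]>90)&(q[...,1]<0.45*q[...,2])&(p[...,2]>.055)
            z=.077
        else: m=p[...,2]>.09; z=.112
        v,u=np.nonzero(m);t=p[m];top=t[t[:,2]>np.percentile(t[:,2],90)-.006]
        print(n,k,m.sum(),"px",u.mean()+a,v.mean()+b,"ray",onz(r,(u.mean()+a,v.mean()+b),z).round(4),"cloud mean",t.mean(0).round(4),"top",len(top),top.mean(0).round(4),((top.max(0)+top.min(0))/2).round(4),np.ptp(top,axis=0).round(4))
E
```

```text
top head 105 px 336.1142857142857 185.89523809523808 ray [ 0.5795 -0.2157  0.077 ] cloud mean [ 0.5781 -0.2143  0.0857] top 96 [ 0.5783 -0.2139  0.0861] [ 0.5769 -0.2152  0.0872] [0.0306 0.0307 0.0086]
top cell 372 px 193.86021505376345 210.2741935483871 ray [0.5181 0.1724 0.112 ] cloud mean [0.516  0.1695 0.1315] top 301 [0.5164 0.1698 0.137 ] [0.4614 0.0888 0.7219] [0.1683 0.2247 1.2167]
scene head 117 px 212.1965811965812 245.98290598290598 ray [ 0.5741 -0.2133  0.077 ] cloud mean [ 0.5787 -0.2189  0.0845] top 117 [ 0.5787 -0.2189  0.0845] [ 0.5771 -0.2187  0.0847] [0.0365 0.0392 0.0063]
scene cell 221 px 266.89592760180994 162.39819004524887 ray [0.5272 0.1566 0.112 ] cloud mean [0.5412 0.1297 0.1309] top 138 [0.5483 0.1162 0.1493] [ 0.7354 -0.2543  0.4176] [0.4855 0.9061 0.6162]
```

Request:
move_arm:
  commands:
    - {"dx": 240, "dy": -130}
    - {"dx": 240, "dy": -130}
    - {"dx": 240, "dy": -130}
    - {"dx": 240, "dy": -130}
    - {"dx": 240, "dy": -130}
    - {"dx": 240, "dy": -130}
    - {"dx": 360, "dy": -195}
    - {"dx": 360, "dy": -195}
    - {"dx": 420, "dy": -228}
    - {"dx": 420, "dy": -228}

```text
$.commands[0]: bad value
```

```bash
cat >> h.py <<'E'
def wview(o,w):
    T=np.eye(4);T[:3,:3]=o["tcp_rot"];T[:3,3]=o["ee_pos"]
    w["view"]=np.linalg.inv(T@w["mount"]);return w
E
python3 - <<'E'
from cell import env
from h import *
o=env.get_obs();w=wview(o,env.get_image("wrist"))
print(o["time_s"],o["qpos"].round(1),o["ee_pos"],o["tcp_rot"].round(3),o["force"],w["mount"])
cv2.imwrite("pics/w1.png",w["image"])
q=w["image"].astype(int);P=cloud(w)
m=(q[...,2]>70)&(q[...,1]<0.45*q[...,2])&(P[...,2]>.055)
n,l,s,c=cv2.connectedComponentsWithStats(m.astype(np.uint8))
for i in range(1,n):
    if s[i][4]>200:print(s[i],onz(w,c[i],.086),P[l==i].mean(0))
E
```

```text
0.1 [69.8 35.3 -0.7 81.6  0.5 63.2 -2.3] [ 0.2078229  -0.61513502  0.21760818] [[ 0.947  0.32  -0.001]
 [ 0.32  -0.947  0.002]
 [-0.    -0.002 -1.   ]] [-0.18397202 -1.05602953 -0.11588284] [[-3.22096060e-03 -9.59156084e-01 -2.82859031e-01  7.87604935e-02]
 [ 9.99994597e-01 -3.27516575e-03 -2.81228575e-04  9.87672856e-05]
 [-6.56668111e-04 -2.82858409e-01  9.59161451e-01 -1.67060289e-01]
 [ 0.00000000e+00  0.00000000e+00  0.00000000e+00  1.00000000e+00]]
```

View pics/w1.png

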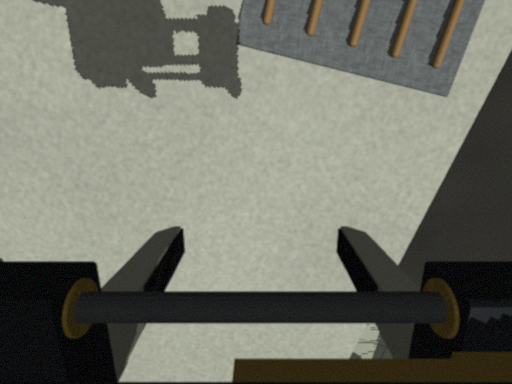

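The wrist picture only shows the start pose, with the table and tool tray in view, because the call was refused. I'll send gradual rows instead.

Request:
move_arm:
  commands:
    - {"dx": 43, "dy": -23, "dz": 0, "twist": 0}
    - {"dx": 86, "dy": -46, "dz": 0, "twist": 0}
    - {"dx": 129, "dy": -69, "dz": 0, "twist": 0}
    - {"dx": 172, "dy": -92, "dz": 0, "twist": 0}
    - {"dx": 215, "dy": -115, "dz": 0, "twist": 0}
    - {"dx": 258, "dy": -138, "dz": 0, "twist": 0}
    - {"dx": 301, "dy": -161, "dz": 0, "twist": 0}
    - {"dx": 344, "dy": -184, "dz": 0, "twist": 0}
    - {"dx": 387, "dy": -207, "dz": 0, "twist": 0}
    - {"dx": 420, "dy": -228, "dz": 0, "twist": 0}

```text
time_s: 1.15
ee_pos: [0.535, -0.2622, 0.2184]
tcp_rot: [[0.947, 0.323, 0.001], [0.323, -0.947, 0.001], [0.001, -0.001, -1.0]]
force: [-0.1, -0.2, -0.3]
opening: 0.0932
```

```bash
cat > lookred.py <<'E'
import sys
from cell import env
from h import *
o=env.get_obs();w=wview(o,env.get_image("wrist"))
print(o["time_s"],o["qpos"].round(1),o["ee_pos"].round(4),o["force"].round(1))
cv2.imwrite(f"pics/{sys.argv[1]}.png",w["image"])
q=w["image"].astype(int);P=cloud(w)
m=(q[...,2]>60)&(q[...,1]<0.45*q[...,2])&(P[...,2]>.055)
n,l,s,c=cv2.connectedComponentsWithStats(m.astype(np.uint8))
for i in range(1,n):
    if s[i][4]>200:
        cn=max(cv2.findContours((l==i).astype(np.uint8),0,2)[0],key=cv2.contourArea)
        (u,v),rad=cv2.minEnclosingCircle(cn)
        p=P[l==i];t=p[p[:,2]>.080];print(s[i],rad,"circ",onz(w,(u,v),.084).round(4),"top",t.mean(0).round(4),((t.max(0)+t.min(0))/2).round(4))
E
python3 lookred.py w2
```

```text
1.15 [ 25.8  30.3  -2.8  91.    1.6  58.7 -48.6] [ 0.535  -0.2622  0.2184] [-0.1 -0.2 -0.3]
[211 108  36  35 875] 19.52572250366211 circ [ 0.5812 -0.214   0.084 ] top [ 0.5831 -0.2138  0.0892] [ 0.5866 -0.2169  0.2336]
[223 248  36  33 834] 18.87159538269043 circ [ 0.4385 -0.2713  0.084 ] top [ 0.4396 -0.2716  0.0868] [ 0.5146 -0.2648  0.2328]
```

View pics/w2.png

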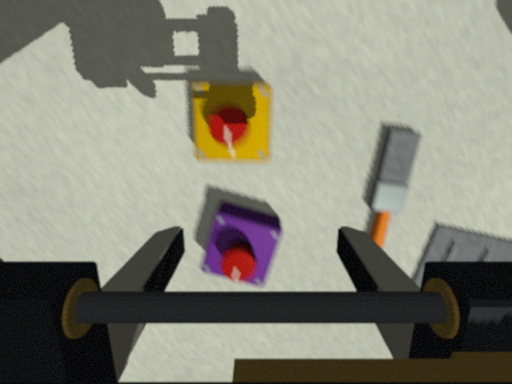

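The yellow stop is at about (229,125) in the wrist picture, with its white stripe pointing down-image, and the purple decoy is at (238,264). I'll go above it with the fingers shut.

Request:
move_arm:
  commands:
    - {"dx": 30, "dy": -16, "dz": 20, "twist": -0.14}
    - {"dx": 58, "dy": -30, "dz": 50, "twist": -0.28}
    - {"dx": 58, "dy": -30, "dz": 80, "twist": -0.42}
    - {"dx": 58, "dy": -30, "dz": 105, "twist": -0.56}
    - {"dx": 58, "dy": -30, "dz": 115, "twist": -0.7}
    - {"dx": 58, "dy": -30, "dz": 115, "twist": -0.7}
    - {"dx": 58, "dy": -30, "dz": 115, "twist": -0.7}
    - {"dx": 58, "dy": -30, "dz": 115, "twist": -0.7}
  gripper: 0
  squeeze: 30

```text
time_s: 2.0
ee_pos: [0.579, -0.2187, 0.1048]
tcp_rot: [[0.52, 0.854, 0.002], [0.854, -0.52, -0.001], [0.0, 0.002, -1.0]]
force: [0.2, 0.4, -0.2]
opening: 0.0341
```

Request:
move_arm:
  commands:
    - {"dx": 3, "dy": -1, "dz": 5, "twist": 0}
    - {"dx": 3, "dy": -1, "dz": 10, "twist": 0}
    - {"dx": 3, "dy": -1, "dz": 15, "twist": 0}
    - {"dx": 3, "dy": -1, "dz": 18, "twist": 0}
    - {"dx": 3, "dy": -1, "dz": 21, "twist": 0}
    - {"dx": 3, "dy": -1, "dz": 24, "twist": 0}
    - {"dx": 3, "dy": -1, "dz": 26, "twist": 0}
    - {"dx": 3, "dy": -1, "dz": 26, "twist": 0}

```text
time_s: 2.8
ee_pos: [0.5796, -0.2154, 0.0793]
tcp_rot: [[0.519, 0.855, 0.001], [0.855, -0.519, -0.001], [0.0, 0.002, -1.0]]
force: [-1.7, 0.3, 9.1]
opening: 0.0006
```

Request:
move_arm:
  commands:
    - {"dx": 0, "dy": 0, "dz": 1.5, "twist": 0}
    - {"dx": 0, "dy": 0, "dz": 2, "twist": 0}
    - {"dx": 0, "dy": 0, "dz": 2, "twist": 0}

```text
time_s: 3.1
ee_pos: [0.5799, -0.2155, 0.0792]
tcp_rot: [[0.519, 0.855, 0.002], [0.855, -0.519, -0.001], [0.0, 0.003, -1.0]]
force: [-3.0, 1.2, 17.7]
opening: 0.0005
```

Request:
move_arm:
  commands:
    - {"dx": 0, "dy": 0, "dz": -10, "twist": 0}
    - {"dx": 0, "dy": 0, "dz": -25, "twist": 0}
    - {"dx": 0, "dy": 0, "dz": -35, "twist": 0}
    - {"dx": 0, "dy": 0, "dz": -35, "twist": 0}

```text
time_s: 3.5
ee_pos: [0.5799, -0.2155, 0.1119]
tcp_rot: [[0.519, 0.855, 0.003], [0.855, -0.519, -0.001], [0.001, 0.003, -1.0]]
force: [-0.1, -0.0, 0.5]
opening: 0.0006
```

Request:
move_arm:
  commands:
    - {"dx": 0, "dy": 0, "dz": 0, "twist": 0}
    - {"dx": 0, "dy": 0, "dz": 0, "twist": 0}
    - {"dx": 0, "dy": 0, "dz": 0, "twist": 0}
    - {"dx": 0, "dy": 0, "dz": 0, "twist": 0}
    - {"dx": 0, "dy": 0, "dz": 0, "twist": 0}
    - {"dx": 0, "dy": 0, "dz": 0, "twist": 0}
  gripper: 85

```text
time_s: 4.1
ee_pos: [0.5789, -0.2152, 0.1105]
tcp_rot: [[0.518, 0.855, -0.0], [0.855, -0.518, 0.0], [0.0, -0.0, -1.0]]
force: [-0.5, 0.8, -0.5]
opening: 0.0434
```

```bash
python3 lookred.py w3
```

```text
4.1 [ 26.1  39.5 -13.   93.9  11.1  47.9 -22.7] [ 0.5789 -0.2152  0.1105] [-0.5  0.8 -0.5]
[ 233  194   56   57 2287] 28.47273826599121 circ [ 0.5789 -0.2153  0.084 ] top [ 0.5798 -0.2145  0.0872] [ 0.5894 -0.1915  0.179 ]
```

View pics/w3.png

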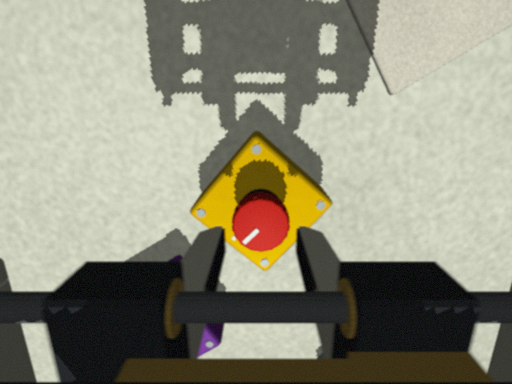

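The head at (261,222) is centred between the fingers and back up. Its stripe runs from about (235,240) to (257,230). I'll descend and grip.

Request:
move_arm:
  commands:
    - {"dx": 0, "dy": 0, "dz": 5, "twist": 0}
    - {"dx": 0, "dy": 0, "dz": 10, "twist": 0}
    - {"dx": 0, "dy": 0, "dz": 18, "twist": 0}
    - {"dx": 0, "dy": 0, "dz": 28, "twist": 0}
    - {"dx": 0, "dy": 0, "dz": 38, "twist": 0}
    - {"dx": 0, "dy": 0, "dz": 46, "twist": 0}
    - {"dx": 0, "dy": 0, "dz": 50, "twist": 0}
    - {"dx": 0, "dy": 0, "dz": 50, "twist": 0}

```text
time_s: 4.95
ee_pos: [0.5785, -0.2151, 0.0597]
tcp_rot: [[0.518, 0.855, -0.002], [0.855, -0.518, 0.001], [-0.0, -0.002, -1.0]]
force: [0.7, 0.4, 0.8]
opening: 0.0792
```

Request:
move_arm:
  commands:
    - {"dx": 0, "dy": 0, "dz": 0, "twist": 0}
    - {"dx": 0, "dy": 0, "dz": 0, "twist": 0}
    - {"dx": 0, "dy": 0, "dz": 0, "twist": 0}
    - {"dx": 0, "dy": 0, "dz": 0, "twist": 0}
    - {"dx": 0, "dy": 0, "dz": 0, "twist": 0}
    - {"dx": 0, "dy": 0, "dz": 0, "twist": 0}
    - {"dx": 0, "dy": 0, "dz": 0, "twist": 0}
  gripper: 0
  squeeze: 30

```text
time_s: 5.65
ee_pos: [0.5791, -0.2153, 0.0608]
tcp_rot: [[0.518, 0.855, 0.0], [0.855, -0.518, -0.0], [0.0, 0.0, -1.0]]
force: [-0.4, -0.3, 0.8]
opening: 0.0396
```

Gripped at 40 mm. Now I'll turn clockwise.

Request:
move_arm:
  commands:
    - {"dx": 0, "dy": 0, "dz": 0, "twist": 0.12}
    - {"dx": 0, "dy": 0, "dz": 0, "twist": 0.24}
    - {"dx": 0, "dy": 0, "dz": 0, "twist": 0.36}
    - {"dx": 0, "dy": 0, "dz": 0, "twist": 0.48}
    - {"dx": 0, "dy": 0, "dz": 0, "twist": 0.6}
    - {"dx": 0, "dy": 0, "dz": 0, "twist": 0.7}
    - {"dx": 0, "dy": 0, "dz": 0, "twist": 0.8}
    - {"dx": 0, "dy": 0, "dz": 0, "twist": 0.84}
    - {"dx": 0, "dy": 0, "dz": 0, "twist": 0.84}

```text
time_s: 6.55
ee_pos: [0.5796, -0.216, 0.0608]
tcp_rot: [[0.983, 0.185, 0.001], [0.185, -0.983, -0.001], [0.001, 0.002, -1.0]]
force: [1.1, -1.3, -0.6]
opening: 0.0394
```

```bash
cat > st.py <<'E'
from cell import env
import numpy as np
o=env.get_obs();R=o["tcp_rot"]
print(o["time_s"],"q",o["qpos"].round(1),"p",o["ee_pos"].round(4),"yaw",np.arctan2(R[1,0],R[0,0]).round(3),"F",o["force"].round(1),"T",o["torque"].round(2),"open",o["opening"].round(4))
E
python3 st.py
```

```text
Traceback (most recent call last):
  File "st.py", line 4, in <module>
    print(o["time_s"],"q",o["qpos"].round(1),"p",o["ee_pos"].round(4),"yaw",np.arctan2(R[1,0],R[0,0]).round(3),"F",o["force"].round(1),"T",o["torque"].round(2),"open",o["opening"].round(4))
                                                                                                                                                                       ^^^^^^^^^^^^^^^^^^
AttributeError: 'float' object has no attribute 'round'
```

Request:
move_arm:
  commands:
    - {"dx": 0, "dy": 0, "dz": 0, "twist": 0.08}
    - {"dx": 0, "dy": 0, "dz": 0, "twist": 0.16}
    - {"dx": 0, "dy": 0, "dz": 0, "twist": 0.22}
    - {"dx": 0, "dy": 0, "dz": 0, "twist": 0.26}
    - {"dx": 0, "dy": 0, "dz": 0, "twist": 0.26}

```text
time_s: 7.05
ee_pos: [0.5804, -0.2163, 0.061]
tcp_rot: [[0.997, -0.074, 0.003], [-0.074, -0.997, -0.002], [0.003, 0.002, -1.0]]
force: [3.4, -3.6, -2.1]
opening: 0.0395
```

```bash
sed -i 's/o\["opening"\].round(4)/o["opening"]/' st.py; python3 st.py
```

```text
7.05 q [ 15.   42.8   5.6  96.3  -5.8  40.9 -70.7] p [ 0.5804 -0.2163  0.061 ] yaw -0.074 F [ 3.4 -3.6 -2.1] T [-0.8  -0.84  0.25] open 0.039536537749918076
```

Request:
move_arm:
  commands:
    - {"dx": 0, "dy": 0, "dz": 0, "twist": 0}
    - {"dx": 0, "dy": 0, "dz": 0, "twist": 0}
    - {"dx": 0, "dy": 0, "dz": 0, "twist": 0}
    - {"dx": 0, "dy": 0, "dz": 0, "twist": 0}
    - {"dx": 0, "dy": 0, "dz": -10, "twist": 0}
    - {"dx": 0, "dy": 0, "dz": -30, "twist": 0}
    - {"dx": 0, "dy": 0, "dz": -60, "twist": 0}
    - {"dx": 0, "dy": 0, "dz": -80, "twist": 0}
    - {"dx": 0, "dy": 0, "dz": -80, "twist": 0}
  gripper: 90

```text
time_s: 7.95
ee_pos: [0.5812, -0.2161, 0.1447]
tcp_rot: [[0.997, -0.074, 0.007], [-0.074, -0.997, -0.002], [0.007, 0.002, -1.0]]
force: [1.3, 0.0, 0.0]
opening: 0.0836
```

```bash
python3 lookred.py w4; python3 st.py
```

```text
7.95 [ 14.5  36.7   6.5  92.5  -5.1  50.6 -71.4] [ 0.5812 -0.2161  0.1447] [1.3 0.  0. ]
[ 236  188   49   46 1654] 24.420541763305664 circ [ 0.5789 -0.2161  0.084 ] top [ 0.5805 -0.2168  0.0877] [ 0.6091 -0.216   0.1974]
[310 327  44  32 934] 22.300949096679688 circ [ 0.4385 -0.2719  0.084 ] top [ 0.442  -0.2719  0.0875] [ 0.5426 -0.257   0.1968]
8.0 q [ 14.5  36.8   6.5  92.7  -5.1  50.6 -71.4] p [ 0.5799 -0.2155  0.1426] yaw -0.074 F [-0.6 -0.1 -0.7] T [-0.01  0.01 -0.01] open 0.08334389949642233
```

View pics/w4.png

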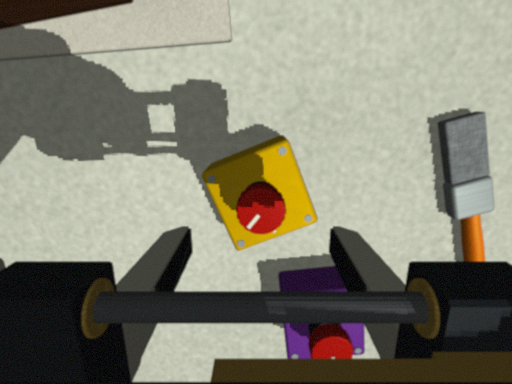

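The stripe now runs from about (259,215) to (248,228). I'll measure its world angle before and after.

```bash
python3 - <<'E'
import cv2,numpy as np
def ang(f,c,yaw):
    im=cv2.imread(f).astype(int);v,u=np.mgrid[:384,:512]
    m=(im.min(-1)>110)&((u-c[0])**2+(v-c[1])**2<c[2]**2)
    x=np.stack([u[m]-c[0],v[m]-c[1]],1).astype(float)
    s=x.mean(0);w=np.linalg.eigh(np.cov(x.T))[1][:,1]
    w*=np.sign(w@s)
    # image right=tool y, image down=-tool x
    t=np.array([-w[1],w[0]]);c_,s_=np.cos(yaw),np.sin(yaw)
    W=np.array([[c_,s_],[s_,-c_]])@t
    print(f,m.sum(),s,np.arctan2(W[1],W[0]))
ang("pics/w3.png",(261,222,26),1.026)
ang("pics/w4.png",(260,208,22),-.074)
E
```

```text
pics/w3.png 101 [-10.07920792  13.54455446] -2.913657800547706
pics/w4.png 71 [-6.6056338  12.74647887] 2.355454755981919
```

The head turned clockwise 1.01 rad and ended against a clear stop torque while the gripper went 1.10. So it is reset. On to the lamp.

Request:
move_arm:
  commands:
    - {"dx": 0, "dy": -10, "dz": -30, "twist": -0.14}
    - {"dx": -11, "dy": -50, "dz": -55, "twist": -0.28}
    - {"dx": -22, "dy": -92, "dz": -70, "twist": -0.42}
    - {"dx": -33, "dy": -137, "dz": -80, "twist": -0.56}
    - {"dx": -44, "dy": -182, "dz": -80, "twist": -0.7}
    - {"dx": -55, "dy": -227, "dz": -80, "twist": -0.84}
    - {"dx": -66, "dy": -272, "dz": -80, "twist": -0.98}
    - {"dx": -77, "dy": -317, "dz": -80, "twist": -1.12}
    - {"dx": -88, "dy": -355, "dz": -80, "twist": -1.26}
    - {"dx": -92, "dy": -380, "dz": -80, "twist": -1.4}
  gripper: 100

```text
time_s: 9.0
ee_pos: [0.5128, 0.1744, 0.2196]
tcp_rot: [[0.232, 0.973, -0.003], [0.973, -0.232, 0.001], [0.0, -0.004, -1.0]]
force: [-0.0, 0.3, -0.4]
opening: 0.0931
```

Request:
move_arm:
  commands:
    - {"dx": 0, "dy": 0, "dz": 0, "twist": 0}
    - {"dx": 0, "dy": 0, "dz": 0, "twist": 0}

```text
time_s: 9.2
ee_pos: [0.5148, 0.1697, 0.2195]
tcp_rot: [[0.244, 0.97, -0.002], [0.97, -0.244, -0.002], [-0.002, -0.002, -1.0]]
force: [0.7, 0.1, -0.5]
opening: 0.0932
```

```bash
python3 st.py; python3 - <<'E'
from cell import env
from h import *
o=env.get_obs();w=wview(o,env.get_image("wrist"));cv2.imwrite("pics/w5.png",w["image"])
P=cloud(w);z=P[...,2]
m=((z>.105)&(z<.125)&(np.hypot(P[...,0]-.517,P[...,1]-.171)<.06)).astype(np.uint8)
n,l,s,c=cv2.connectedComponentsWithStats(m);i=1+s[1:,4].argmax()
cn=max(cv2.findContours((l==i).astype(np.uint8),0,2)[0],key=cv2.contourArea)
cc,r=cv2.minEnclosingCircle(cn);p=P[l==i]
print(s[i],cc,r,onz(w,cc,.116),p.mean(0),(p.max(0)+p.min(0))/2,np.ptp(p,axis=0))
E
```

```text
9.2 q [ -9.3  26.4 -16.8  99.1   8.9  56.  -43.6] p [0.5148 0.1697 0.2195] yaw 1.324 F [ 0.7  0.1 -0.5] T [-0.06 -0.1  -0.03] open 0.09321471395971703
[ 237  154   59   59 2685] (265.8941650390625, 183.36131286621094) 29.647098541259766 [0.52147542 0.17589036 0.116     ] [0.52149844 0.17604091 0.11691866] [0.52105581 0.17413166 0.11266638] [0.05563514 0.05596509 0.01511857]
```

View pics/w5.png

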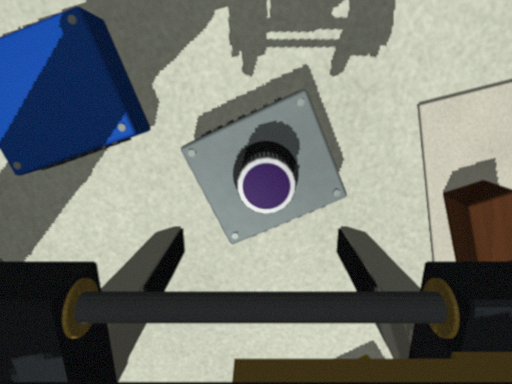

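The cell's violet top is at about (266,186) in the wrist picture, on the grey lamp. I'll descend to just above it and measure again.

Request:
move_arm:
  commands:
    - {"dx": 4, "dy": 2, "dz": 20, "twist": 0}
    - {"dx": 7, "dy": 4, "dz": 45, "twist": 0}
    - {"dx": 7, "dy": 4, "dz": 65, "twist": 0}
    - {"dx": 7, "dy": 4, "dz": 78, "twist": 0}
    - {"dx": 7, "dy": 4, "dz": 80, "twist": 0}
    - {"dx": 7, "dy": 4, "dz": 80, "twist": 0}
    - {"dx": 7, "dy": 4, "dz": 80, "twist": 0}

```text
time_s: 9.95
ee_pos: [0.5218, 0.1757, 0.1414]
tcp_rot: [[0.244, 0.97, 0.001], [0.97, -0.244, 0.0], [0.0, 0.001, -1.0]]
force: [0.4, 0.2, 0.2]
opening: 0.0926
```

```bash
python3 st.py; python3 - <<'E'
from cell import env
from h import *
o=env.get_obs();w=wview(o,env.get_image("wrist"));cv2.imwrite("pics/w6.png",w["image"])
P=cloud(w);z=P[...,2]
m=((z>.105)&(z<.125)&(np.hypot(P[...,0]-.52,P[...,1]-.175)<.04)).astype(np.uint8)
n,l,s,c=cv2.connectedComponentsWithStats(m);i=1+s[1:,4].argmax()
cn=max(cv2.findContours((l==i).astype(np.uint8),0,2)[0],key=cv2.contourArea)
cc,r=cv2.minEnclosingCircle(cn);p=P[l==i];t=onz(w,cc,.116)
print(s[i],cc,r,t,p.mean(0),(o["tcp_rot"].T@(t-o["ee_pos"])*1000).round(1))
E
```

```text
9.95 q [-10.8  32.3 -15.4 103.4  11.4  45.7 -46.1] p [0.5218 0.1757 0.1414] yaw 1.324 F [0.4 0.2 0.2] T [-0.09 -0.08 -0.04] open 0.09257291803823986
[ 220  182   80   79 4805] (259.75921630859375, 221.8806610107422) 39.881473541259766 [0.52148218 0.17658554 0.116     ] [0.52164728 0.17702926 0.11683669] [ 0.8 -0.5 25.4]
```

Request:
move_arm:
  commands:
    - {"dx": 1, "dy": 0, "dz": 15, "twist": 0}
    - {"dx": 1, "dy": 0, "dz": 30, "twist": 0}
    - {"dx": 1, "dy": 0, "dz": 42, "twist": 0}
    - {"dx": 1, "dy": 0, "dz": 50, "twist": 0}
    - {"dx": 1, "dy": 0, "dz": 53, "twist": 0}
    - {"dx": 1, "dy": 0, "dz": 53, "twist": 0}
    - {"dx": 1, "dy": 0, "dz": 53, "twist": 0}

```text
time_s: 10.7
ee_pos: [0.5216, 0.1775, 0.0882]
tcp_rot: [[0.243, 0.97, 0.001], [0.97, -0.243, 0.0], [0.001, 0.001, -1.0]]
force: [0.4, -0.3, 0.1]
opening: 0.093
```

Request:
move_arm:
  commands:
    - {"dx": 0, "dy": 0, "dz": 0, "twist": 0}
    - {"dx": 0, "dy": 0, "dz": 0, "twist": 0}
    - {"dx": 0, "dy": 0, "dz": 0, "twist": 0}
    - {"dx": 0, "dy": 0, "dz": 0, "twist": 0}
    - {"dx": 0, "dy": 0, "dz": 0, "twist": 0}
    - {"dx": 0, "dy": 0, "dz": 0, "twist": 0}
    - {"dx": 0, "dy": 0, "dz": 0, "twist": 0}
  gripper: 0
  squeeze: 25

```text
time_s: 11.4
ee_pos: [0.5213, 0.1773, 0.0877]
tcp_rot: [[0.243, 0.97, 0.0], [0.97, -0.243, 0.0], [0.0, 0.0, -1.0]]
force: [0.0, 0.8, 0.6]
opening: 0.0552
```

Request:
move_arm:
  commands:
    - {"dx": 0, "dy": 0, "dz": 1, "twist": 0.05}
    - {"dx": 0, "dy": 0, "dz": 2, "twist": 0.12}
    - {"dx": 0, "dy": 0, "dz": 2, "twist": 0.2}
    - {"dx": 0, "dy": 0, "dz": 2, "twist": 0.25}
    - {"dx": 0, "dy": 0, "dz": 2, "twist": 0.25}

```text
time_s: 11.9
ee_pos: [0.5231, 0.1778, 0.0876]
tcp_rot: [[0.476, 0.88, 0.005], [0.88, -0.476, 0.001], [0.003, 0.003, -1.0]]
force: [-0.5, -1.3, 8.4]
opening: 0.0558
```

```bash
python3 st.py
```

```text
11.9 q [-14.7  36.3  -9.8 106.2   9.4  38.1 -58.5] p [0.5231 0.1778 0.0876] yaw 1.075 F [-0.5 -1.3  8.4] T [-0.26  0.03 -0.03] open 0.05582566971330974
```

Request:
move_arm:
  commands:
    - {"dx": 0, "dy": 0, "dz": 0, "twist": 0.06}
    - {"dx": 0, "dy": 0, "dz": 0, "twist": 0.12}
    - {"dx": 0, "dy": 0, "dz": 0, "twist": 0.15}
    - {"dx": 0, "dy": 0, "dz": 0, "twist": 0.15}

```text
time_s: 12.3
ee_pos: [0.5233, 0.1777, 0.0876]
tcp_rot: [[0.602, 0.799, 0.005], [0.799, -0.602, 0.001], [0.004, 0.003, -1.0]]
force: [0.4, -0.5, 8.3]
opening: 0.0557
```

Request:
move_arm:
  commands:
    - {"dx": 0, "dy": 0, "dz": 0, "twist": 0.06}
    - {"dx": 0, "dy": 0, "dz": 0, "twist": 0.12}
    - {"dx": 0, "dy": 0, "dz": 0, "twist": 0.15}
    - {"dx": 0, "dy": 0, "dz": 0, "twist": 0.15}

```text
time_s: 12.7
ee_pos: [0.5235, 0.1775, 0.0876]
tcp_rot: [[0.714, 0.7, 0.005], [0.7, -0.714, 0.001], [0.004, 0.003, -1.0]]
force: [-0.1, -0.1, 7.5]
opening: 0.0557
```

Request:
move_arm:
  commands:
    - {"dx": 0, "dy": 0, "dz": 0, "twist": 0.06}
    - {"dx": 0, "dy": 0, "dz": 0, "twist": 0.12}
    - {"dx": 0, "dy": 0, "dz": 0, "twist": 0.15}
    - {"dx": 0, "dy": 0, "dz": 0, "twist": 0.15}

```text
time_s: 13.1
ee_pos: [0.5237, 0.1772, 0.0876]
tcp_rot: [[0.811, 0.585, 0.005], [0.585, -0.811, 0.001], [0.005, 0.003, -1.0]]
force: [-0.3, -0.6, 8.1]
opening: 0.0559
```

```bash
python3 st.py
```

```text
13.1 q [-19.5  36.   -2.3 106.3   2.4  37.5 -77.4] p [0.5237 0.1772 0.0876] yaw 0.625 F [-0.3 -0.6  8.1] T [-0.3  -0.14  0.03] open 0.0559462302234276
```

Request:
move_arm:
  commands:
    - {"dx": 0, "dy": 0, "dz": 0, "twist": 0.06}
    - {"dx": 0, "dy": 0, "dz": 0, "twist": 0.12}
    - {"dx": 0, "dy": 0, "dz": 0, "twist": 0.15}
    - {"dx": 0, "dy": 0, "dz": 0, "twist": 0.15}

```text
time_s: 13.5
ee_pos: [0.5239, 0.1768, 0.0877]
tcp_rot: [[0.889, 0.457, 0.006], [0.457, -0.889, 0.0], [0.005, 0.002, -1.0]]
force: [0.8, -1.9, 8.6]
opening: 0.0551
```

Request:
move_arm:
  commands:
    - {"dx": 0, "dy": 0, "dz": 0, "twist": 0.06}
    - {"dx": 0, "dy": 0, "dz": 0, "twist": 0.12}
    - {"dx": 0, "dy": 0, "dz": 0, "twist": 0.15}
    - {"dx": 0, "dy": 0, "dz": 0, "twist": 0.15}

```text
time_s: 13.9
ee_pos: [0.5238, 0.1764, 0.0875]
tcp_rot: [[0.948, 0.319, 0.005], [0.319, -0.948, -0.0], [0.005, 0.002, -1.0]]
force: [0.8, -1.9, 7.7]
opening: 0.0556
```

Request:
move_arm:
  commands:
    - {"dx": 0, "dy": 0, "dz": 0, "twist": 0.06}
    - {"dx": 0, "dy": 0, "dz": 0, "twist": 0.12}
    - {"dx": 0, "dy": 0, "dz": 0, "twist": 0.15}
    - {"dx": 0, "dy": 0, "dz": 0, "twist": 0.15}

```text
time_s: 14.3
ee_pos: [0.523, 0.1758, 0.0861]
tcp_rot: [[0.985, 0.174, 0.004], [0.174, -0.985, -0.002], [0.003, 0.002, -1.0]]
force: [3.4, -4.1, 1.0]
opening: 0.0554
```

It dropped: z fell 1.5 mm and the vertical force vanished. Pushing down now.

Request:
move_arm:
  commands:
    - {"dx": 0, "dy": 0, "dz": 1, "twist": -0.03}
    - {"dx": 0, "dy": 0, "dz": 2, "twist": -0.03}
    - {"dx": 0, "dy": 0, "dz": 3, "twist": -0.03}
    - {"dx": 0, "dy": 0, "dz": 4, "twist": -0.03}
    - {"dx": 0, "dy": 0, "dz": 5, "twist": -0.03}
    - {"dx": 0, "dy": 0, "dz": 5, "twist": -0.03}
  squeeze: 40

```text
time_s: 14.9
ee_pos: [0.5232, 0.1752, 0.081]
tcp_rot: [[0.979, 0.202, 0.003], [0.202, -0.979, -0.002], [0.003, 0.002, -1.0]]
force: [3.0, -4.9, 1.2]
opening: 0.0555
```

```bash
python3 st.py
```

```text
14.9 q [-23.9  36.6   4.6 106.8  -4.3  36.6 -95. ] p [0.5232 0.1752 0.081 ] yaw 0.204 F [ 3.  -4.9  1.2] T [-1.07 -0.85 -0.19] open 0.05546727205008357
```

Request:
move_arm:
  commands:
    - {"dx": 0.4, "dy": 1, "dz": 1, "twist": -0.02}
    - {"dx": 0.4, "dy": 1, "dz": 2, "twist": -0.02}
    - {"dx": 0.4, "dy": 1, "dz": 3, "twist": -0.02}
    - {"dx": 0.4, "dy": 1, "dz": 4, "twist": -0.02}
    - {"dx": 0.4, "dy": 1, "dz": 5, "twist": -0.02}
    - {"dx": 0.4, "dy": 1, "dz": 6, "twist": -0.02}
    - {"dx": 0.4, "dy": 1, "dz": 7, "twist": -0.02}
    - {"dx": 0.4, "dy": 1, "dz": 8, "twist": -0.02}
    - {"dx": 0.4, "dy": 1, "dz": 8, "twist": -0.02}

```text
time_s: 15.8
ee_pos: [0.5239, 0.1751, 0.0757]
tcp_rot: [[0.975, 0.221, 0.004], [0.221, -0.975, 0.0], [0.004, 0.001, -1.0]]
force: [-1.1, -5.3, 18.1]
opening: 0.0552
```

```bash
python3 st.py
```

```text
15.8 q [-23.5  37.1   4.2 106.9  -4.2  35.9 -94. ] p [0.5239 0.1751 0.0757] yaw 0.223 F [-1.1 -5.3 18.1] T [-0.97  0.18 -0.26] open 0.05522560932298541
```

Request:
move_arm:
  commands:
    - {"dx": 0, "dy": 0.6, "dz": 0.5, "twist": 0}
    - {"dx": 0, "dy": 0.6, "dz": 1, "twist": 0}
    - {"dx": 0, "dy": 0.6, "dz": 1, "twist": 0}
    - {"dx": 0, "dy": 0.6, "dz": 1, "twist": 0}
    - {"dx": 0, "dy": 0.6, "dz": 1, "twist": 0}

```text
time_s: 16.3
ee_pos: [0.5239, 0.1751, 0.0756]
tcp_rot: [[0.975, 0.221, 0.004], [0.221, -0.975, 0.001], [0.004, -0.0, -1.0]]
force: [-2.1, -4.9, 24.1]
opening: 0.055
```

```bash
python3 st.py; python3 - <<'E'
from cell import env
from h import *
o=env.get_obs();w=wview(o,env.get_image("wrist"));cv2.imwrite("pics/w7.png",w["image"])
P=cloud(w);m=np.hypot(P[...,0]-.5225,P[...,1]-.176)<.015;m&=(P[...,2]>.07)&(P[...,2]<.13);print(m.sum(),np.median(P[m],0))
s=env.get_image("top");P=cloud(s);m=np.hypot(P[...,0]-.579,P[...,1]+.2155)<.012;print("head z",np.median(P[m],0))
E
```

```text
16.3 q [-23.4  37.1   4.1 107.   -4.2  35.9 -94. ] p [0.5239 0.1751 0.0756] yaw 0.223 F [-2.1 -4.9 24.1] T [-1.03  0.58 -0.29] open 0.05498326671119211
2348 [0.52292912 0.17610164 0.10551735]
head z [ 0.57863699 -0.21610966  0.08574406]
```

View pics/w7.png

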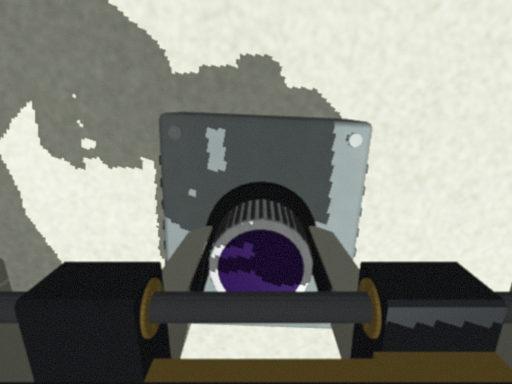

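The cell at about (262,265) sits in the fingers against the black base plate. The depth view has its top down by about 11.3 mm, and the arm dropped 12.0 mm to a hard stop. Handing in.

```bash
python3 -c "
from cell import env
print(env.close_job())"; 
```

```text
the job is handed in; nothing more can be done
None
```

The lamp is ready for its exposure. I handed the job in at about 16 s with the arm still holding the cell pushed home.

**Stop button**
- **Press:** I pushed the red head on the yellow box down with shut fingers. The force rose from 9 to 18 N with no further travel, so it was fully down. After release it sprang back, and the last top view put the head at 85.7 mm (86 mm expected).
- **Reset:** I then gripped the head and turned it clockwise. The gripper went 1.10 rad, and the torque was about 0.25 N m at the end. The white stripe showed 1.01 rad, a small disagreement that fits the grip slipping or the arm flexing once the head reached its stop. The start angle wasn't known, so the torque is the main evidence that it got there.

**Filter cell**
- **Keyways:** I turned the cell clockwise under light pressure. It dropped over the pins somewhere between 1.0 and 1.15 rad.
- **Pushed home:** The arm went down 12.0 mm in all, to a hard stop. The force rose from 18 to 24 N with only 0.1 mm of movement. The wrist camera showed the cell's top about 11.3 mm lower, within its roughly 1 to 2 mm error.
- **Left over:** About 5 N of sideways force remained on the tool at the end.

I did not go near the plane, the brush, the jar or the look-alikes. I didn't measure them again at the end. I refused no checks, but one early move call was rejected for a bad value and changed nothing.

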